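# Rebuild the watch-parts carousel on its spindle

### The arm

A 6-joint arm with a two-finger parallel gripper is mounted at the origin on the work surface. World frame = base frame: x ahead of the robot, y to its left, z up, the work surface at z = 0. Lengths are in m, angles in degrees, forces in N, time in s.
With the tool pointing down it reaches from about 0.425 to 0.95 m from the base axis. Payload 14.7 kg.
Tool frame: the origin (TCP) lies at the very end of the fingers, on their centre line; the grasp point (between the pads) lies 19 mm behind it; z points along the fingers, y is the line along which they close (so a half turn about z gives the same grasp; the last joint's range is limited). The gripper opens to 85 mm and grips with 20 to 120 N. Pads are 22 mm wide; open, the fingers measure 114 mm over their backs; the gripper's body (76 mm by 85 mm) begins 54 mm behind the grasp point. The pads swing forward as they close: fully open they stand 13 mm farther back than shut.
Start: joints at [70.841, 27.513, 91.461, -0, 61.026, -2.67], TCP at [0.184, 0.623, 0.231] pointing down, gripper open.
Joint ranges: [-157.49, 157.49], [-46.99, 117.5], [13.45, 153.17], [-89.5, 269.5], [5.16, 153.95], [-167.48, 167.48]. Speed limits (degrees/s): [108.29, 108.29, 136.94, 172.46, 172.46, 172.46].

### API

Orientations are given as a 3x3 rotation matrix whose columns are the frame's x, y, z axes.
In Python, from workcell import arm, eyes, hand_in gives the robot as it stands. The module is installed in compiled form; this text tells all that it offers.
- The arm moves only by the tool jog_arm, never from a script. Its argument "rows" is a list that holds one entry, the list of rows, each a list of 5 numbers: the shift along the tool's x, y, z each as a share of 0.08 m, from -1 to 1, then the turn about the tool's z as a share of pi/4 rad, from -1 to 1, then the opening, from 0 (shut) to 1 (fully open). A call has 1 to 10 rows; each row is the pose to reach, as a shift and turn from the pose commanded when the call began, along the tool's axes at that moment; what a row does not reach only later rows make up. A row lasts 1/8 s, in which the tool goes at most 62.5 mm and 10.7 degrees, less where a joint would pass 70% of its speed; a pose out of reach is approached as far as the arm can. A call with a number of a shift or a turn outside -1 to 1 is refused whole. A call with a gripper value outside its range is refused whole. The fingers move at their own pace and stop on an object; "newtons" is the grip in N (left out, the last holds). Time passes only in rows, so rows that repeat a pose let the fingers close. It gives the time, the measured TCP pose, the force, the opening and the grip force at its end, in the units of the state.
- arm.get_obs(): the state, without advancing time (a new reading comes with each control period).
- eyes.snapshot(name): name is "scene" or "side" or "wrist"; returns a dict with "pixels" (420x560x3 uint8, red, green, blue), "fov_y" (degrees; the focal length in pixels is half the picture's height over the tangent of half this angle, whatever the lens; pixels are square), "cx", "cy" (the principal point, pixels), "R" (3x3) and "t" (3): a world point X has camera coordinates R X + t; the wrist camera has in their place "tool_from_camera" (4x4, takes a point from camera to tool coordinates, whose origin is the TCP and whose axes are the flange's). Camera axes: x right, y down, z forward; pixel columns grow to the right and rows downward; lengths in m; the calibration is good to about 2 mm. A picture is of the moment at which its call begins: read the wrist's pose just before it. There is no depth.
- hand_in(): hands the job in; it is judged then, once.
Trained networks look in the newest picture that a camera, given by its name, has taken for a name from the list of things; names that differ only in an ending like _2 or _b are one class to them, and where a whole thing is asked for, a point or a joint stands for the part that bears it (a point fixed in the world has none). Each returns a list of dicts, best first, with "score" (0 to 1); they miss things now and then, are a little off and sometimes report something else, mostly with a low value. They report only what shows in the picture. A call takes as long as a camera call. They do not tell look-alikes from the thing itself.
- eyes.regions_of(query, camera): "pixels" (420x560 bool, what is visible of it).
- eyes.spot_point(query, camera): "location" ([x, y, z] in m, in world coordinates, good to about 4 mm: a listed point, or the origin of a listed thing).
The state is a dict: "time": time; "joints": joint angles; "joint_vel": joint speeds; "joint_efforts": joint torques, N m; "ee_pos": TCP position; "orientation": TCP orientation; "contact_force": force on the tool from outside, world axes, zero at the start; "torque": the same for the moment, N m; "gripper_width": opening from 0.0 (shut) to 1.0 (fully open); "grasp_force": force on a finger pad.
Only numpy, scipy, OpenCV 4.12 (cv2) and the standard library are available. Lean on these libraries where they do the work, as an engineer would, in place of code of your own. Each camera call takes 0.05 s, during which the arm holds its last target. There are 200 camera calls.

### The job

Put the parts carousel back together on its upright spindle: first the blue tray, then the gold spacer, then the green tray that is leaning on the wooden rest, each hub upwards and slid fully down, letting go of each before fetching the next, and last set the white cover on the green tray's ledge so that it sits level. Lower every part into place instead of dropping it, and leave the cup, screwdriver, blower and tweezers where they are.

Things in the scene. Friction and masses are not known exactly. Their poses are not given: they have to be found in the camera images.
- spindle: Fixed carousel base: dark steel disc 120 mm across, 10 mm thick, with an upright bright steel spindle 20 mm in diameter at its centre. Spindle top is 98 mm above the bench; its last 10 mm taper from 20 mm to 8 mm diameter. Origin: centre of the underside, on the bench; z up along the spindle.
- lower_tray: Blue round tray, loose, flat on the bench, 120 mm across, 180 g. Floor 6 mm thick; outer wall 4 mm thick, 14 mm high in all. Central hub to grip: 40 mm outside, top 45 mm above the underside, 26 mm bore right through. Origin: centre of the underside; z out of the hub's top.
- spacer: Gold-coloured aluminium ring, loose, flat on the bench: 60 mm outside, 26 mm bore right through, 26 mm tall, 160 g. Origin: centre of the underside; z along its axis (both ends alike).
- upper_tray: Green round tray, loose, 180 g, leaning on the easel 27 degrees from level, hub up and towards the easel's -x. Floor 120 mm across, 6 mm thick; ring wall 96 mm outside, 4 mm thick, to 14 mm above the underside; flat ledge outside it at 6 mm. Hub to grip along its axis: 40 mm outside, top at 46 mm, 26 mm bore right through. Origin: centre of the underside; z out of the hub's top.
- cover: White cover like an upside-down cup, loose, open side down: 112 mm outside, 104 mm inside, 52 mm deep inside, shell top at 56 mm, bevelled. Black knob 30 mm in diameter, from 58 to 88 mm above the lower edge. 140 g. Goes over the green tray's ring wall and hub, its lower edge on the ledge. Origin: centre of the lower edge; z up through the knob.
- easel: Fixed sloped wooden rest under the green tray: base 120 x 110 mm, board 140 x 124 mm rising at 27 degrees towards its +x; centre of the board's upper face 52 mm above the bench, over the origin; upper edge 84 mm high. Two 10 mm steel pins stand 14 mm out of its lower half to stop the tray sliding. Origin: centre of the underside.
- cup: White ceramic cup, loose, 72 mm across, 75 mm tall; not to be moved. Origin: centre of the underside.
- screwdriver: Red screwdriver 150 mm long lying loose on the bench; not to be moved. Origin: under its middle; x along it, handle to -x.
- blower: Grey rubber blower, loose, standing on its base, 54 mm across, 100 mm tall; not to be moved. Origin: centre of the underside.
- tweezers: Steel tweezers 120 mm long lying loose on the bench; not to be moved. Origin: under their middle; x along them.
Things that resemble listed ones, but are neither listed nor needed, are in the scene too. Leave any orange look-alike of the cover alone.

How it is judged:
By the outcome, as a careful person would: the job done as asked, in the order asked, and still so for the second after the job is handed in, with the robot touching nothing.
It also fails if it takes over 72 s, if anything falls off the work surface, if the arm or the gripper's body presses on something with over 40 N, if the wrist force passes 120 N, or if a joint passes its speed limit or range.

## Working session

There is one attempt and no reset: what is moved stays moved. The work goes in short steps, Python scripts to look and compute and a tool call to move; the robot and the scene stay as the last step left them, time stands still between calls to the robot, and variables do not carry over. Pictures are saved under pics/ and viewed, at most 10 in all, crops included, and the job is handed in when it is done.

Besides the shell and the picture viewer there is one more tool, called after "Emit:" as name([rows], argument=value, ...), one row to a line, values as JSON. jog_arm: Moves the arm, as the interface text tells. Its arguments: {"type":"object","properties":{"rows":{"type":"array","items":{"type":"array","items":{"type":"array","items":{"type":"number"}}}},"newtons":{"type":"number"}},"required":["rows"]}

```bash
mkdir -p pics; cat > h.py <<'E'
import numpy as np, cv2
from workcell import arm, eyes, hand_in
def snap(n,f=None):
    s=eyes.snapshot(n)
    if f: cv2.imwrite('pics/'+f,s['pixels'][:,:,::-1])
    return s
E
python3 - <<'E'
from h import *
o=arm.get_obs()
for k in('time','ee_pos','orientation','gripper_width','contact_force'):print(k,np.round(o[k],3).tolist())
a=snap('scene');b=snap('side')
cv2.imwrite('pics/a.png',np.vstack([a['pixels'],])[:,:,::-1]);cv2.imwrite('pics/b.png',b['pixels'][:,:,::-1])
for n in['spindle','lower_tray','spacer','upper_tray','cover','easel','cup','screwdriver','blower','tweezers']:
  for c in('scene','side'):
    print(n,c,[(np.round(d['location'],3).tolist(),round(d['score'],2)) for d in eyes.spot_point(n,c)][:3])
E
```

```text
time 0.0
ee_pos [0.184, 0.623, 0.231]
orientation [[-0.959, 0.284, -0.0], [0.284, 0.959, -0.001], [0.0, -0.001, -1.0]]
gripper_width 0.998
contact_force [-0.06, -0.403, 0.782]
spindle scene [([0.52, -0.046, -0.001], 0.85)]
spindle side [([0.52, -0.044, 0.002], 0.63), ([0.64, -0.234, 0.002], 0.25)]
lower_tray scene [([0.401, 0.276, 0.001], 0.62)]
lower_tray side [([0.402, 0.272, 0.003], 0.62), ([0.518, -0.043, 0.002], 0.59)]
spacer scene [([0.423, -0.306, -0.0], 0.7)]
spacer side [([0.424, -0.3, 0.002], 0.7)]
upper_tray scene [([0.637, -0.232, 0.05], 0.73), ([0.719, 0.021, -0.004], 0.23)]
upper_tray side [([0.64, -0.233, 0.051], 0.73)]
cover scene [([0.46, 0.459, -0.001], 0.83), ([0.646, 0.271, -0.0], 0.75), ([0.39, -0.04, -0.004], 0.48)]
cover side [([0.651, 0.27, -0.0], 0.78), ([0.428, -0.301, 0.001], 0.69), ([0.466, 0.46, 0.002], 0.61)]
easel scene [([0.639, -0.231, -0.002], 0.55)]
easel side [([0.638, -0.234, 0.001], 0.66)]
cup scene [([0.718, 0.022, -0.005], 0.57)]
cup side [([0.724, 0.026, 0.001], 0.97)]
screwdriver scene [([0.388, -0.041, -0.003], 0.51)]
screwdriver side [([0.388, -0.041, -0.004], 0.6), ([0.379, 0.13, -0.0], 0.22)]
blower scene [([0.382, 0.131, 0.0], 0.7)]
blower side [([0.379, 0.13, -0.0], 0.81)]
tweezers scene [([0.374, -0.157, 0.001], 0.51)]
tweezers side []
```

View pics/a.png

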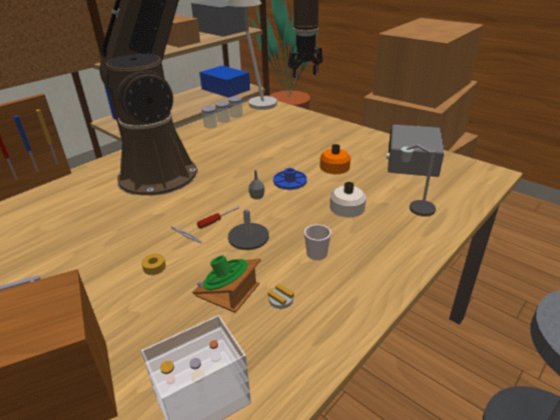

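View pics/b.png

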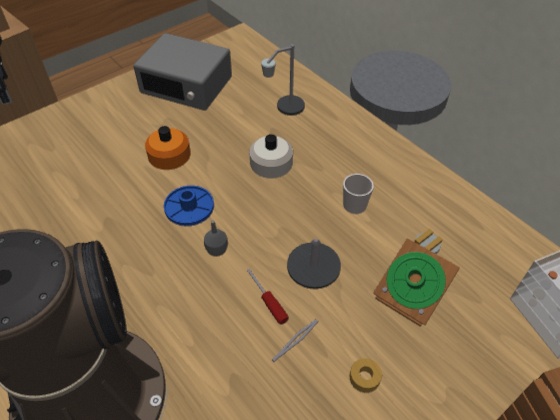

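The scene view shows the green tray on the easel (228,272), spindle (248,232), blue tray (290,178), white cover (348,200), orange look-alike (335,158) and spacer (152,263). The networks agree. Next I refine the positions by fitting model silhouettes to the masks in both views.

```bash
cat > fit.py <<'E'
from h import *
from scipy.optimize import minimize
T=np.linspace(0,2*np.pi,60,endpoint=False)
def cyl(r1,r2,z0,z1): return np.vstack([np.c_[r*np.cos(T),r*np.sin(T),0*T+z] for r,z in((r1,z0),(r2,z1))])/1000
M={'lower_tray':[cyl(60,60,0,14),cyl(20,20,0,45)],'spacer':[cyl(30,30,0,26)],
 'upper_tray':[cyl(60,60,0,6),cyl(48,48,0,14),cyl(20,20,0,46)],
 'cover':[cyl(56,56,0,48),cyl(48,48,0,56),cyl(15,15,50,88)],'spindle':[cyl(60,60,0,10),cyl(10,10,0,88),cyl(10,4,88,98)]}
def proj(s,X):
    f=s['pixels'].shape[0]/2/np.tan(np.radians(s['fov_y'])/2)
    c=X@np.array(s['R']).T+np.array(s['t']); return c[:,:2]/c[:,2:]*f+[s['cx'],s['cy']]
def render(s,parts,R,t,k=4):
    im=np.zeros((420*k,560*k),np.uint8)
    for p in parts:
        cv2.fillConvexPoly(im,cv2.convexHull(np.int32(np.round((proj(s,p@R.T+t)+.5)*k))),255)
    return cv2.resize(im,(560,420),interpolation=cv2.INTER_AREA)/255.
def pose(n,p):
    if n!='upper_tray': return np.eye(3),np.array([p[0],p[1],0.])
    a=p[2];b=np.radians(27);c,s=np.cos(a),np.sin(a)
    Rz=np.array([[c,-s,0],[s,c,0],[0,0,1]]);Ry=np.array([[np.cos(b),0,-np.sin(b)],[0,1,0],[np.sin(b),0,np.cos(b)]])
    return Rz@Ry,np.array([p[0],p[1],p[3]])
def filled(m):
    c,_=cv2.findContours(m.astype(np.uint8),cv2.RETR_EXTERNAL,cv2.CHAIN_APPROX_NONE);o=np.zeros(m.shape,np.uint8);cv2.drawContours(o,c,-1,1,-1);return o.astype(float)
def fit(n,views,p0,steps):
    def cost(p):
        R,t=pose(n,p);return sum(np.abs(cv2.GaussianBlur(render(s,M[n],R,t),(0,0),1)-m).sum()/m.sum() for s,m in views)
    S=np.vstack([p0]+[np.array(p0)+np.eye(len(p0))[i]*d for i,d in enumerate(steps)])
    r=minimize(cost,p0,method='Nelder-Mead',options=dict(initial_simplex=S,xatol=1e-4,fatol=1e-4));return r.x,r.fun
def getviews(n,near,cams=('scene','side')):
    V=[]
    for c in cams:
        s=S_[c];u=proj(s,np.array([near]))[0]
        L=[d for d in eyes.regions_of(n,c) if d['pixels'].any()]
        L.sort(key=lambda d:np.hypot(*(np.argwhere(d['pixels']).mean(0)[::-1]-u)))
        V.append((s,cv2.GaussianBlur(filled(L[0]['pixels']),(0,0),1)))
    return V
S_={}
E
python3 - <<'E'
from fit import *
for c in('scene','side'):S_[c]=snap(c)
G={'lower_tray':(.401,.274,.02),'spacer':(.424,-.303,.013),'cover':(.648,.27,.03),'spindle':(.52,-.045,.02),'upper_tray':(.639,-.232,.06)}
for n,g in G.items():
    V=getviews(n,g)
    if n!='upper_tray':
        for vv in (V,V[:1],V[1:]):
            x,f=fit(n,vv,g[:2],(.006,.006));print(n,np.round(x,4),round(f,3))
    else:
        for a in np.radians([-150,-110,-70,-30,10,50,90,130,170]):
            x,f=fit(n,V,(.639,-.232,a,.052),(.006,.006,.3,.004));print(n,np.round(x[:2],4),round(np.degrees(x[2]),1),round(x[3],4),round(f,3))
E
```

```text
lower_tray [0.4024 0.2742] 0.154
lower_tray [0.4047 0.2717] 0.077
lower_tray [0.4011 0.2754] 0.062
spacer [ 0.4234 -0.3033] 0.197
spacer [ 0.4239 -0.3041] 0.064
spacer [ 0.4258 -0.3006] 0.113
cover [0.6505 0.2656] 0.228
cover [0.6492 0.264 ] 0.11
cover [0.6505 0.2666] 0.112
spindle [ 0.5199 -0.0466] 0.103
spindle [ 0.521  -0.0487] 0.034
spindle [ 0.5205 -0.0447] 0.023
upper_tray [ 0.6362 -0.2325] 9.3 0.0505 0.116
upper_tray [ 0.6362 -0.2322] 9.2 0.0504 0.117
upper_tray [ 0.6362 -0.2323] 9.1 0.0505 0.116
upper_tray [ 0.6362 -0.2326] 8.8 0.0506 0.116
upper_tray [ 0.6358 -0.2323] 10.0 0.0503 0.118
upper_tray [ 0.6364 -0.2329] 8.9 0.0509 0.119
upper_tray [ 0.636  -0.2327] 9.0 0.0506 0.117
upper_tray [ 0.6368 -0.2325] 8.9 0.051 0.12
upper_tray [ 0.6362 -0.2326] 369.3 0.0505 0.117
```

The fits agree to about 2 mm, and the easel yaw is about 9°. I'll move toward the blue tray and align the tool with the world axes.

Emit:
jog_arm([
  [[-0.375, -0.38, 0, -0.18, 1], [-0.75, -0.757, 0, -0.367, 1], [-0.75, -0.757, 0, -0.367, 1]],
])

```text
time: 2.08
ee_pos: [0.2258, 0.546, 0.2315]
orientation: [[-1.0, -0.001, -0.0], [-0.001, 1.0, -0.001], [0.0, -0.001, -1.0]]
contact_force: [-0.9, -0.4, 0.6]
gripper_width: 0.999
grasp_force: 0.0
```

Emit:
jog_arm([
  [[-0.28, -0.43, 0, 0, 1], [-0.558, -0.856, 0, 0, 1]],
])

```text
time: 2.33
ee_pos: [0.2697, 0.4797, 0.2313]
orientation: [[-1.0, -0.0, 0.0], [-0.0, 1.0, 0.001], [-0.0, 0.001, -1.0]]
contact_force: [0.1, 0.3, -0.4]
gripper_width: 1.001
grasp_force: 0.0
```

Emit:
jog_arm([
  [[-0.28, -0.43, 0.1, 0, 0.8], [-0.558, -0.856, 0.2, 0, 0.8]],
])

```text
time: 2.58
ee_pos: [0.3148, 0.411, 0.2154]
orientation: [[-1.0, 0.0, 0.001], [0.0, 1.0, 0.001], [-0.001, 0.001, -1.0]]
contact_force: [0.2, 0.5, -0.6]
gripper_width: 0.806
grasp_force: 0.0
```

Emit:
jog_arm([
  [[-0.28, -0.43, 0.2, 0, 0.8], [-0.548, -0.856, 0.4, 0, 0.8]],
])

```text
time: 2.82
ee_pos: [0.3589, 0.3425, 0.1832]
orientation: [[-1.0, 0.001, 0.001], [0.001, 1.0, 0.001], [-0.001, 0.001, -1.0]]
contact_force: [-0.4, 1.3, -0.5]
gripper_width: 0.796
grasp_force: 0.0
```

Emit:
jog_arm([
  [[-0.28, -0.43, 0.2, 0, 0.8], [-0.548, -0.856, 0.4, 0, 0.8], [-0.548, -0.856, 0.4, 0, 0.8]],
])

```text
time: 3.2
ee_pos: [0.4027, 0.2728, 0.1504]
orientation: [[-1.0, 0.003, -0.001], [0.003, 1.0, -0.001], [0.001, -0.001, -1.0]]
contact_force: [-0.5, 0.4, -0.3]
gripper_width: 0.801
grasp_force: 0.0
```

```bash
cat >> fit.py <<'E'
def wrist(f=None):
    o=arm.get_obs();s=snap('wrist',f);A=np.array(s['tool_from_camera'])
    Rt=np.array(o['orientation']);R=(Rt@A[:3,:3]).T;s['R']=R;s['t']=-R@(Rt@A[:3,3]+np.array(o['ee_pos']));S_['wrist']=s
    return o,s
def pix(s,uv,z):
    f=s['pixels'].shape[0]/2/np.tan(np.radians(s['fov_y'])/2);d=np.array(s['R']).T@np.array([(uv[0]-s['cx'])/f,(uv[1]-s['cy'])/f,1]);C=-np.array(s['R']).T@s['t']
    return C+d*(z-C[2])/d[2]
E
python3 - <<'E'
from fit import *
o,s=wrist('w1.png');print(np.round(o['ee_pos'],4),o['gripper_width'],np.round(s['tool_from_camera'],3).tolist(),s['fov_y'])
V=getviews('lower_tray',(.402,.274,.02),('wrist',))
print((V[0][1]>.5).sum(),fit('lower_tray',V,(.402,.274),(.006,.006)))
E
```

```text
[0.4027 0.2728 0.1504] 0.8007459539372214 [[-0.001, -0.966, -0.26, 0.067], [1.0, -0.001, 0.001, -0.0], [-0.001, -0.26, 0.966, -0.144], [0.0, 0.0, 0.0, 1.0]] 58.17573231154482
18859 (array([0.40096533, 0.27458779]), np.float64(0.013552326700898835))
```

View pics/w1.png

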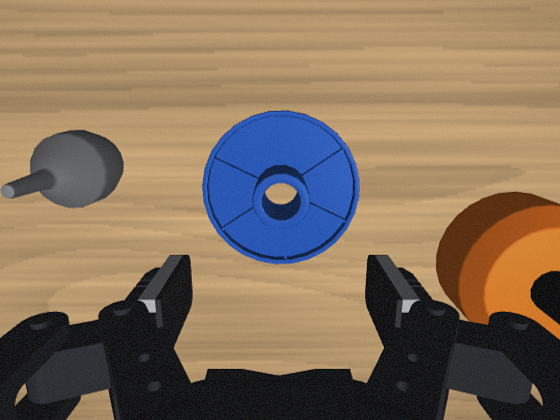

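Emit:
jog_arm([
  [[0.02, 0.022, 0.4, 0, 0.8], [0.02, 0.022, 0.8, 0, 0.8]],
])

```text
time: 3.55
ee_pos: [0.4006, 0.2778, 0.0874]
orientation: [[-1.0, -0.001, 0.002], [-0.001, 1.0, 0.001], [-0.002, 0.001, -1.0]]
contact_force: [0.4, -0.5, -0.3]
gripper_width: 0.796
grasp_force: 0.0
```

Emit:
jog_arm([
  [[0, 0, 0.45, 0, 0.8], [0, 0, 0.81, 0, 0.8], [0, 0, 0.81, 0, 0.8], [0, 0, 0.81, 0, 0], [0, 0, 0.81, 0, 0], [0, 0, 0.81, 0, 0], [0, 0, 0.81, 0, 0]],
], newtons=60)

```text
time: 4.42
ee_pos: [0.401, 0.2769, 0.0241]
orientation: [[-1.0, -0.0, 0.002], [-0.0, 1.0, 0.001], [-0.002, 0.001, -1.0]]
contact_force: [-3.9, 2.6, 10.4]
gripper_width: 0.444
grasp_force: 59.6
```

Emit:
jog_arm([
  [[0, 0, -0.25, 0, 0], [0, 0, -0.6, 0, 0], [0, 0, -1, 0, 0]],
])

```text
time: 4.8
ee_pos: [0.4004, 0.2762, 0.1043]
orientation: [[-1.0, -0.0, 0.001], [-0.0, 1.0, 0.001], [-0.001, 0.001, -1.0]]
contact_force: [1.0, -1.0, -2.0]
gripper_width: 0.442
grasp_force: 61.3
```

Emit:
jog_arm([
  [[-0.1, -0.15, -0.4, 0, 0], [-0.25, -0.45, -0.75, 0, 0], [-0.37, -0.88, -0.75, 0, 0]],
])

```text
time: 5.18
ee_pos: [0.4319, 0.2061, 0.1658]
orientation: [[-1.0, -0.001, 0.006], [-0.001, 1.0, 0.002], [-0.006, 0.002, -1.0]]
contact_force: [0.4, -0.1, -2.7]
gripper_width: 0.442
grasp_force: 61.5
```

Emit:
jog_arm([
  [[-0.2, -0.5, 0, 0, 0], [-0.37, -0.9, 0, 0, 0], [-0.37, -0.9, 0, 0, 0]],
])

```text
time: 5.55
ee_pos: [0.4606, 0.1321, 0.1637]
orientation: [[-1.0, 0.002, 0.002], [0.002, 1.0, 0.0], [-0.002, 0.0, -1.0]]
contact_force: [-0.5, -0.5, -2.2]
gripper_width: 0.443
grasp_force: 61.4
```

```bash
python3 - <<'E'
from fit import *
o,s=wrist('w2.png');print(np.round(o['ee_pos'],4),o['gripper_width'],o['grasp_force'],o['time'])
V=getviews('spindle',(.5205,-.0466,.02),('wrist',))
cv2.imwrite('pics/w2m.png',np.uint8(s['pixels']*.5+V[0][1][:,:,None]*127)[:,:,::-1])
print((V[0][1]>.5).sum(),fit('spindle',V,(.52,-.046),(.006,.006)))
E
```

```text
[0.4606 0.1321 0.1637] 0.44278962573985575 61.41728822607547 5.55
15491 (array([ 0.52034736, -0.04688884]), np.float64(0.03385403014699486))
```

View pics/w2m.png

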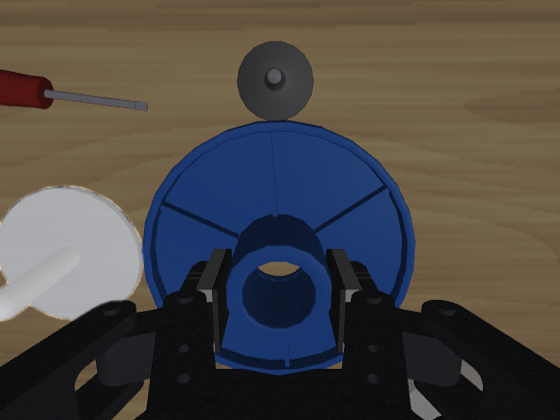

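The picture shows the tray held level. The spindle mask sits at left (70,250), the blower is top centre, and the spindle fit (0.520,-0.047) matches the fixed cameras.

Emit:
jog_arm([
  [[-0.1, -0.3, 0, 0, 0], [-0.249, -0.746, 0, 0, 0]],
])

```text
time: 5.9
ee_pos: [0.4794, 0.0749, 0.163]
orientation: [[-1.0, -0.003, 0.001], [-0.003, 1.0, 0.0], [-0.001, 0.0, -1.0]]
contact_force: [-0.1, -0.2, -2.3]
gripper_width: 0.441
grasp_force: 61.4
```

Emit:
jog_arm([
  [[-0.125, -0.37, 0, 0, 0], [-0.249, -0.746, 0, 0, 0]],
])

```text
time: 6.15
ee_pos: [0.4996, 0.0145, 0.163]
orientation: [[-1.0, -0.002, 0.0], [-0.002, 1.0, 0.0], [-0.0, 0.0, -1.0]]
contact_force: [1.2, 0.2, -2.3]
gripper_width: 0.437
grasp_force: 61.4
```

Emit:
jog_arm([
  [[-0.15, -0.45, 0, 0, 0], [-0.249, -0.746, 0, 0, 0], [-0.249, -0.746, 0, 0, 0], [-0.249, -0.746, 0, 0, 0]],
])

```text
time: 6.65
ee_pos: [0.5191, -0.0443, 0.1627]
orientation: [[-1.0, -0.001, -0.0], [-0.001, 1.0, 0.0], [0.0, 0.0, -1.0]]
contact_force: [-0.3, 0.5, -2.0]
gripper_width: 0.439
grasp_force: 61.4
```

```bash
python3 - <<'E'
from fit import *
o,s=wrist('w3.png');print(np.round(o['ee_pos'],4),np.round(o['contact_force'],1),o['time'])
# tray in hand
b=o['ee_pos'][2]-.0241
import fit
fit.pose=lambda n,p:(np.eye(3),np.array([p[0],p[1],b]))
V=getviews('lower_tray',(.52,-.047,b+.02),('wrist',))
print((V[0][1]>.5).sum())
# bore centre: project bore circle
for x in(.515,.52,.525):print(np.round(proj(s,np.array([[x,-.047,b+.045],[x-.013,-.047,b+.045],[x+.013,-.047,b+.045],[x-.06,-.047,b+.014]])),1).tolist())
E
```

```text
[ 0.5191 -0.0443  0.1627] [-0.3  0.5 -2. ] 6.65
45110
[[270.8, 283.5], [270.6, 249.6], [271.0, 315.6], [271.5, 109.7]]
[[270.9, 296.0], [270.7, 262.8], [271.0, 327.6], [271.5, 122.5]]
[[270.9, 308.3], [270.8, 275.8], [271.1, 339.3], [271.6, 135.2]]
```

View pics/w3.png

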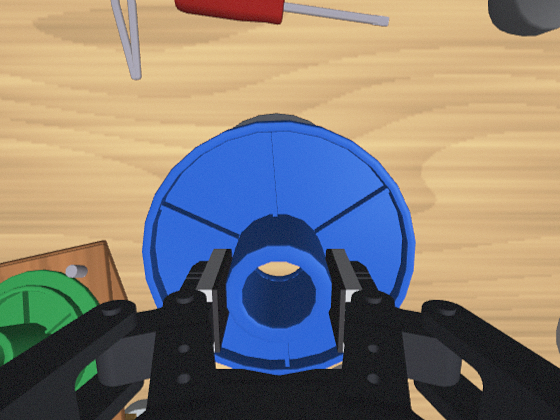

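Emit:
jog_arm([
  [[0, -0.033, 0.1, 0, 0], [0, -0.033, 0.35, 0, 0], [0, -0.033, 0.5, 0, 0], [0, -0.033, 0.65, 0, 0], [0, -0.033, 0.8, 0, 0], [0, -0.033, 1, 0, 0]],
])

```text
time: 7.5
ee_pos: [0.5197, -0.048, 0.0819]
orientation: [[-1.0, -0.0, 0.001], [-0.0, 1.0, -0.0], [-0.001, -0.0, -1.0]]
contact_force: [-0.9, 1.1, -1.9]
gripper_width: 0.439
grasp_force: 61.4
```

Emit:
jog_arm([
  [[0, 0, 0.2, 0, 0], [0, 0, 0.4, 0, 0], [0, 0, 0.5, 0, 0], [0, 0, 0.55, 0, 0], [0, 0, 0.58, 0, 0], [0, 0, 0.6, 0, 0]],
])

```text
time: 8.25
ee_pos: [0.5196, -0.048, 0.0347]
orientation: [[-1.0, -0.0, 0.001], [-0.0, 1.0, -0.0], [-0.001, -0.0, -1.0]]
contact_force: [0.5, 0.7, -2.3]
gripper_width: 0.444
grasp_force: 61.4
```

Emit:
jog_arm([
  [[0, 0, 0.01, 0, 0], [0, 0, 0.02, 0, 0], [0, 0, 0.03, 0, 0]],
])

```text
time: 8.62
ee_pos: [0.5197, -0.048, 0.034]
orientation: [[-1.0, -0.001, 0.001], [-0.001, 1.0, -0.0], [-0.001, -0.0, -1.0]]
contact_force: [-14.0, 0.7, 57.4]
gripper_width: 0.436
grasp_force: 68.0
```

Emit:
jog_arm([
  [[0, 0, -0.02, 0, 0.3], [0, 0, -0.02, 0, 0.75], [0, 0, -0.02, 0, 0.75], [0, 0, -0.02, 0, 0.75], [0, 0, -0.4, 0, 0.75], [0, 0, -0.9, 0, 0.75], [0, 0, -1, 0, 0.75]],
])

```text
time: 9.5
ee_pos: [0.5206, -0.0481, 0.1141]
orientation: [[-1.0, -0.001, 0.003], [-0.001, 1.0, -0.0], [-0.003, -0.001, -1.0]]
contact_force: [-0.9, -0.1, -0.8]
gripper_width: 0.749
grasp_force: 0.0
```

Emit:
jog_arm([
  [[0, 0, -0.3, 0, 0.9], [0.15, -0.4, -0.5, 0, 1], [0.3, -0.8, -0.5, 0, 1]],
])

```text
time: 9.88
ee_pos: [0.4956, -0.1126, 0.1526]
orientation: [[-1.0, -0.002, 0.001], [-0.002, 1.0, -0.0], [-0.001, -0.0, -1.0]]
contact_force: [0.6, -0.7, 0.9]
gripper_width: 1.0
grasp_force: 0.0
```

Emit:
jog_arm([
  [[0.15, -0.4, 0, 0, 1], [0.3, -0.8, 0, 0, 1]],
])

```text
time: 10.12
ee_pos: [0.4707, -0.1768, 0.1515]
orientation: [[-1.0, -0.001, -0.001], [-0.001, 1.0, 0.0], [0.001, 0.0, -1.0]]
contact_force: [0.4, -0.9, -0.4]
gripper_width: 0.999
grasp_force: 0.0
```

Emit:
jog_arm([
  [[0.15, -0.4, 0, 0, 1], [0.3, -0.8, 0, 0, 1]],
])

```text
time: 10.38
ee_pos: [0.4467, -0.2408, 0.1514]
orientation: [[-1.0, -0.0, -0.001], [-0.0, 1.0, 0.0], [0.001, 0.0, -1.0]]
contact_force: [1.1, -0.4, 0.4]
gripper_width: 1.001
grasp_force: 0.0
```

Emit:
jog_arm([
  [[0.15, -0.4, 0, 0, 1], [0.3, -0.8, 0, 0, 1], [0.3, -0.8, 0, 0, 1], [0.3, -0.8, 0, 0, 1]],
])

```text
time: 10.88
ee_pos: [0.4232, -0.3036, 0.1515]
orientation: [[-1.0, 0.0, -0.001], [0.0, 1.0, 0.001], [0.001, 0.001, -1.0]]
contact_force: [0.3, 0.4, -0.4]
gripper_width: 0.997
grasp_force: 0.0
```

```bash
python3 - <<'E'
from fit import *
o,s=wrist('w4.png');print(np.round(o['ee_pos'],4),o['gripper_width'],o['time'])
V=getviews('spacer',(.424,-.3035,.013),('wrist',))
print((V[0][1]>.5).sum(),fit('spacer',V,(.424,-.3035),(.006,.006)))
for c in('scene','side'):S_[c]=snap(c)
V=getviews('lower_tray',(.52,-.047,.03))
import fit as F
F.pose=lambda n,p:(np.eye(3),np.array([p[0],p[1],p[2]]))
print(F.fit('lower_tray',V,(.52,-.047,.01),(.005,.005,.005)))
E
```

```text
[ 0.4232 -0.3036  0.1515] 0.9966646878489386 10.875
5213 (array([ 0.42359324, -0.30278755]), np.float64(0.025558753142021776))
(array([ 0.51999808, -0.0480785 ,  0.00790862]), np.float64(0.2661991087753602))
```

Emit:
jog_arm([
  [[-0.005, 0.01, 0.4, 0, 1], [-0.005, 0.01, 0.93, 0, 1]],
])

```text
time: 11.42
ee_pos: [0.425, -0.3035, 0.0778]
orientation: [[-1.0, -0.001, 0.002], [-0.001, 1.0, -0.002], [-0.002, -0.002, -1.0]]
contact_force: [0.0, -0.1, -0.2]
gripper_width: 0.997
grasp_force: 0.0
```

Emit:
jog_arm([
  [[0, 0, 0.5, 0, 1], [0, 0, 0.92, 0, 1], [0, 0, 0.92, 0, 1], [0, 0, 0.92, 0, 0], [0, 0, 0.92, 0, 0], [0, 0, 0.92, 0, 0], [0, 0, 0.92, 0, 0]],
], newtons=60)

```text
time: 12.3
ee_pos: [0.4247, -0.3038, 0.0058]
orientation: [[-1.0, -0.001, 0.002], [-0.001, 1.0, -0.002], [-0.002, -0.002, -1.0]]
contact_force: [-1.2, 0.8, 5.7]
gripper_width: 0.668
grasp_force: 62.9
```

Emit:
jog_arm([
  [[0, 0, -0.25, 0, 0], [0, 0, -0.6, 0, 0], [0, 0, -1, 0, 0]],
])

```text
time: 12.68
ee_pos: [0.4241, -0.3033, 0.0861]
orientation: [[-1.0, -0.0, 0.001], [-0.0, 1.0, -0.001], [-0.001, -0.001, -1.0]]
contact_force: [0.9, -0.3, -0.3]
gripper_width: 0.669
grasp_force: 65.2
```

Emit:
jog_arm([
  [[-0.05, 0.15, -0.35, 0, 0], [-0.15, 0.4, -0.62, 0, 0], [-0.301, 0.8, -0.62, 0, 0]],
])

```text
time: 13.05
ee_pos: [0.4494, -0.2398, 0.1369]
orientation: [[-1.0, 0.001, 0.005], [0.001, 1.0, -0.003], [-0.005, -0.003, -1.0]]
contact_force: [-0.2, 0.2, -1.8]
gripper_width: 0.668
grasp_force: 65.4
```

Emit:
jog_arm([
  [[-0.15, 0.4, 0, 0, 0], [-0.301, 0.8, 0, 0, 0]],
])

```text
time: 13.3
ee_pos: [0.4727, -0.1743, 0.1353]
orientation: [[-1.0, -0.0, 0.002], [-0.0, 1.0, -0.001], [-0.002, -0.001, -1.0]]
contact_force: [0.3, 0.5, -1.4]
gripper_width: 0.667
grasp_force: 65.4
```

Emit:
jog_arm([
  [[-0.15, 0.4, 0, 0, 0], [-0.301, 0.8, 0, 0, 0]],
])

```text
time: 13.55
ee_pos: [0.4968, -0.1102, 0.1352]
orientation: [[-1.0, -0.0, 0.002], [-0.0, 1.0, -0.001], [-0.002, -0.001, -1.0]]
contact_force: [1.0, -0.6, -1.1]
gripper_width: 0.665
grasp_force: 65.4
```

Emit:
jog_arm([
  [[-0.18, 0.45, 0, 0, 0], [-0.301, 0.8, 0, 0, 0], [-0.301, 0.8, 0, 0, 0], [-0.301, 0.8, 0, 0, 0]],
])

```text
time: 14.05
ee_pos: [0.5201, -0.0474, 0.1345]
orientation: [[-1.0, -0.001, 0.001], [-0.001, 1.0, -0.0], [-0.001, -0.0, -1.0]]
contact_force: [0.5, 0.1, -1.3]
gripper_width: 0.666
grasp_force: 65.3
```

```bash
python3 - <<'E'
from fit import *
import fit as F
o,s=wrist('w5.png');print(np.round(o['ee_pos'],4),np.round(o['contact_force'],1),o['time'])
b=o['ee_pos'][2]-.0058
for dx in(-.003,0,.003):print(dx,np.round(proj(s,np.array(o['ee_pos'])*[1,1,0]+np.array([[dx-.013,0,b+.026],[dx+.013,0,b+.026],[dx-.03,0,b+.026]])),1).tolist())
E
```

```text
[ 0.5201 -0.0474  0.1345] [ 0.5  0.1 -1.3] 14.05
-0.003 [[278.4, 251.8], [278.4, 317.2], [278.4, 205.4]]
0 [[278.4, 259.7], [278.4, 324.4], [278.4, 213.8]]
0.003 [[278.4, 267.5], [278.4, 331.5], [278.4, 222.1]]
```

View pics/w5.png

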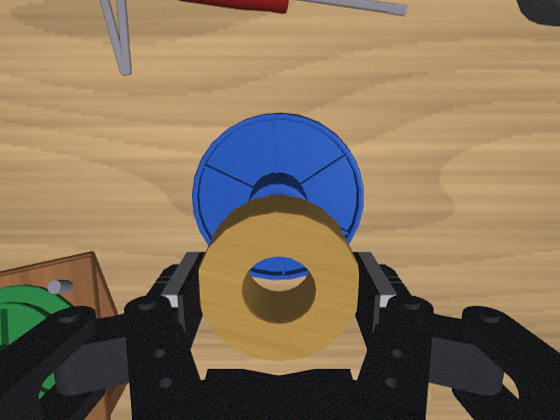

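The spacer sits level in the fingers, its bore at (279,290), about 1 mm off the TCP in x. The blue tray is seated below it. I'll lower the spacer.

Emit:
jog_arm([
  [[-0.012, 0, 0.1, 0, 0], [-0.012, 0, 0.25, 0, 0], [-0.012, 0, 0.4, 0, 0], [-0.012, 0, 0.6, 0, 0], [-0.012, 0, 0.75, 0, 0], [-0.012, 0, 0.85, 0, 0], [-0.012, 0, 0.88, 0, 0], [-0.012, 0, 0.9, 0, 0]],
])

```text
time: 15.1
ee_pos: [0.5213, -0.0471, 0.0618]
orientation: [[-1.0, -0.001, 0.0], [-0.001, 1.0, -0.0], [-0.0, -0.0, -1.0]]
contact_force: [-0.4, 0.5, -1.2]
gripper_width: 0.668
grasp_force: 65.3
```

Emit:
jog_arm([
  [[0, 0, 0.01, 0, 0], [0, 0, 0.02, 0, 0]],
])

```text
time: 15.35
ee_pos: [0.5214, -0.0472, 0.0608]
orientation: [[-1.0, -0.001, 0.001], [-0.001, 1.0, -0.0], [-0.001, -0.0, -1.0]]
contact_force: [-6.0, 0.9, 24.4]
gripper_width: 0.665
grasp_force: 68.2
```

Emit:
jog_arm([
  [[0, 0, -0.01, 0, 0.4], [0, 0, -0.01, 0, 0.95], [0, 0, -0.01, 0, 0.95], [0, 0, -0.01, 0, 0.95], [0, 0, -0.4, 0, 0.95], [0, 0, -0.9, 0, 0.95], [0, 0, -1, 0, 0.95]],
])

```text
time: 16.23
ee_pos: [0.5224, -0.0473, 0.1423]
orientation: [[-1.0, -0.0, 0.004], [-0.0, 1.0, -0.001], [-0.004, -0.001, -1.0]]
contact_force: [0.2, -0.9, 0.2]
gripper_width: 0.951
grasp_force: 0.0
```

Emit:
jog_arm([
  [[-0.1, -0.2, -0.2, 0, 0.7], [-0.25, -0.45, -0.35, 0, 0.7], [-0.42, -0.783, -0.35, 0, 0.7]],
])

```text
time: 16.6
ee_pos: [0.5553, -0.1102, 0.1685]
orientation: [[-1.0, -0.001, 0.001], [-0.001, 1.0, -0.0], [-0.001, -0.0, -1.0]]
contact_force: [0.6, -0.4, 0.4]
gripper_width: 0.7
grasp_force: 0.0
```

Emit:
jog_arm([
  [[-0.21, -0.39, 0, 0, 0.7], [-0.42, -0.783, 0, 0, 0.7]],
])

```text
time: 16.85
ee_pos: [0.5885, -0.1732, 0.1674]
orientation: [[-1.0, -0.001, -0.001], [-0.001, 1.0, 0.0], [0.001, 0.0, -1.0]]
contact_force: [-0.1, 0.0, -0.1]
gripper_width: 0.699
grasp_force: 0.0
```

Emit:
jog_arm([
  [[-0.21, -0.39, 0, -0.1, 0.7], [-0.42, -0.783, 0, -0.2, 0.7], [-0.42, -0.783, 0, -0.2, 0.7], [-0.42, -0.783, 0, -0.2, 0.7]],
])

```text
time: 17.35
ee_pos: [0.6212, -0.2345, 0.1672]
orientation: [[-0.988, -0.156, -0.002], [-0.156, 0.988, 0.001], [0.001, 0.001, -1.0]]
contact_force: [0.3, -0.5, 0.3]
gripper_width: 0.7
grasp_force: 0.0
```

```bash
python3 - <<'E'
from fit import *
o,s=wrist('w6.png');print(np.round(o['ee_pos'],4),np.round(o['orientation'],3).tolist(),o['time'])
V=getviews('upper_tray',(.62,-.235,.06),('wrist',))
print((V[0][1]>.5).sum())
x,f=fit('upper_tray',V,(.636,-.2325,.157,.0505),(.005,.005,.1,.004));print(x,np.degrees(x[2]),f)
for c in('scene','side'):S_[c]=snap(c)
x,f=fit('upper_tray',getviews('upper_tray',(.636,-.2325,.06))[:0]+V,(.636,-.2325,.3,.052),(.005,.005,.1,.004));print(x,f)
E
```

```text
[ 0.6212 -0.2345  0.1672] [[-0.988, -0.156, -0.002], [-0.156, 0.988, 0.001], [0.001, 0.001, -1.0]] 17.35
22522
[ 0.63661544 -0.23189131  0.20968433  0.05178784] 12.014027069195649 0.008093959038780416
[ 0.63664764 -0.23214157  0.2964418   0.05214055] 0.008129311407097866
```

View pics/w6.png

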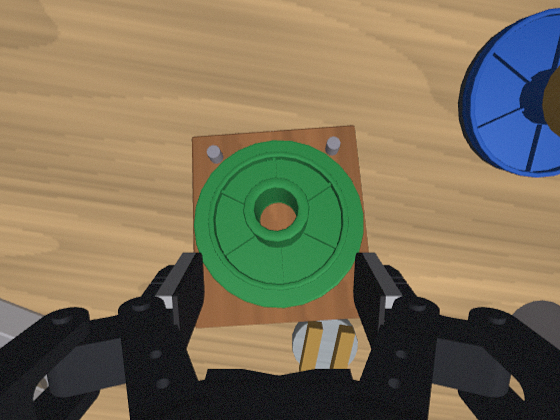

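The green tray is centred at (278,222), and the pins at (213,153) and (333,145) show the easel's yaw is about 12.5°. I'll correct the turn slightly and descend on the hub.

Emit:
jog_arm([
  [[-0.014, -0.01, 0.4, -0.078, 0.7], [-0.014, -0.01, 0.9, -0.078, 0.7]],
])

```text
time: 17.9
ee_pos: [0.6241, -0.2357, 0.0964]
orientation: [[-0.976, -0.218, 0.002], [-0.218, 0.976, -0.001], [-0.002, -0.002, -1.0]]
contact_force: [-0.6, 0.4, -1.1]
gripper_width: 0.701
grasp_force: 0.0
```

Emit:
jog_arm([
  [[0, 0, 0.25, 0, 0.7], [0, 0, 0.43, 0, 0.7], [0, 0, 0.43, 0, 0.7], [0, 0, 0.43, 0, 0], [0, 0, 0.43, 0, 0], [0, 0, 0.43, 0, 0], [0, 0, 0.43, 0, 0]],
], newtons=50)

```text
time: 18.77
ee_pos: [0.6239, -0.236, 0.0631]
orientation: [[-0.976, -0.217, 0.002], [-0.217, 0.976, -0.001], [-0.002, -0.001, -1.0]]
contact_force: [-2.0, -1.1, 7.2]
gripper_width: 0.46
grasp_force: 50.7
```

Emit:
jog_arm([
  [[0, 0, -0.15, 0, 0], [0, 0, -0.5, 0, 0], [0, 0, -1, 0, 0]],
])

```text
time: 19.15
ee_pos: [0.6227, -0.2354, 0.1427]
orientation: [[-0.976, -0.217, -0.001], [-0.217, 0.976, 0.0], [0.001, 0.001, -1.0]]
contact_force: [1.2, 0.4, -1.4]
gripper_width: 0.459
grasp_force: 50.7
```

Emit:
jog_arm([
  [[0.3, -0.04, 0, 0, 0], [0.75, -0.1, 0, 0, 0]],
])

```text
time: 19.4
ee_pos: [0.5668, -0.2566, 0.1433]
orientation: [[-0.976, -0.218, 0.002], [-0.218, 0.976, -0.001], [-0.002, -0.002, -1.0]]
contact_force: [-0.8, -0.8, -2.8]
gripper_width: 0.457
grasp_force: 50.7
```

Emit:
jog_arm([
  [[0.38, -0.05, 0, 0, 0], [0.75, -0.1, 0, 0, 0]],
])

```text
time: 19.65
ee_pos: [0.5088, -0.2777, 0.1428]
orientation: [[-0.976, -0.217, 0.001], [-0.217, 0.976, -0.001], [-0.001, -0.001, -1.0]]
contact_force: [-0.3, 0.1, -1.4]
gripper_width: 0.456
grasp_force: 50.7
```

Emit:
jog_arm([
  [[0.4, -0.05, 0.2, 0.1, 0], [0.8, -0.11, 0.5, 0.2, 0], [0.8, -0.11, 0.8, 0.278, 0], [0.8, -0.11, 1, 0.278, 0]],
], newtons=25)

```text
time: 20.15
ee_pos: [0.449, -0.3001, 0.0617]
orientation: [[-1.0, -0.0, 0.001], [-0.0, 1.0, -0.0], [-0.001, -0.0, -1.0]]
contact_force: [0.5, 0.0, -1.2]
gripper_width: 0.46
grasp_force: 50.7
```

```bash
python3 - <<'E'
from fit import *
o,s=wrist();print(np.round(o['ee_pos'],4),o['time'])
for c in('side','scene'):S_[c]=snap(c)
def crop(c):
    s=S_[c];u,v=np.int32(proj(s,np.array([[.45,-.3,.04]]))[0]);u=np.clip(u,70,490);v=np.clip(v,70,350)
    return cv2.resize(s['pixels'][v-70:v+70,u-70:u+70],(300,300))
cv2.imwrite('pics/w7.png',np.hstack([cv2.resize(s['pixels'],(400,300))[:, :],crop('scene')])[:,:,::-1])
E
```

```text
[ 0.449  -0.3001  0.0617] 20.15
```

View pics/w7.png

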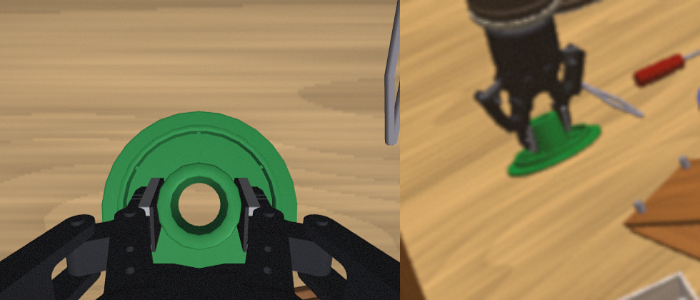

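The tray is held firmly, still tilted with its low edge toward the robot. There is clear bench below it, so I'll press it level there.

Emit:
jog_arm([
  [[0, 0, 0.15, 0, 0], [0, 0, 0.25, 0, 0], [0, 0, 0.3, 0, 0], [0, 0, 0.35, 0, 0]],
], newtons=25)

```text
time: 20.8
ee_pos: [0.4511, -0.3008, 0.0347]
orientation: [[-1.0, -0.0, 0.004], [-0.0, 1.0, -0.002], [-0.004, -0.002, -1.0]]
contact_force: [11.8, 3.7, 26.2]
gripper_width: 0.458
grasp_force: 53.6
```

Emit:
jog_arm([
  [[0, 0, 0.03, 0, 0], [0, 0, 0.06, 0, 0]],
])

```text
time: 21.05
ee_pos: [0.453, -0.302, 0.0309]
orientation: [[-1.0, -0.0, 0.007], [-0.0, 1.0, -0.005], [-0.007, -0.005, -1.0]]
contact_force: [14.9, 1.3, 24.8]
gripper_width: 0.458
grasp_force: 54.1
```

Force stays steady at about 25 N, so the tray is pivoting as intended. I'll continue.

Emit:
jog_arm([
  [[0, 0, 0.04, 0, 0], [0, 0, 0.08, 0, 0], [0, 0, 0.12, 0, 0]],
])

```text
time: 21.42
ee_pos: [0.4527, -0.3021, 0.0211]
orientation: [[-1.0, -0.001, 0.007], [-0.001, 1.0, -0.005], [-0.007, -0.005, -1.0]]
contact_force: [9.8, -1.5, 17.1]
gripper_width: 0.458
grasp_force: 55.4
```

Emit:
jog_arm([
  [[0, 0, 0.02, 0, 0], [0, 0, 0.04, 0, 0]],
])

```text
time: 21.68
ee_pos: [0.4522, -0.3018, 0.0177]
orientation: [[-1.0, -0.001, 0.006], [-0.001, 1.0, -0.004], [-0.006, -0.004, -1.0]]
contact_force: [9.1, -0.6, 13.3]
gripper_width: 0.462
grasp_force: 55.2
```

Emit:
jog_arm([
  [[0, 0, 0.015, 0, 0], [0, 0, 0.03, 0, 0]],
])

```text
time: 21.92
ee_pos: [0.4519, -0.3016, 0.0151]
orientation: [[-1.0, -0.001, 0.005], [-0.001, 1.0, -0.004], [-0.005, -0.004, -1.0]]
contact_force: [9.3, -1.9, 15.3]
gripper_width: 0.461
grasp_force: 55.7
```

Emit:
jog_arm([
  [[0, 0, 0.01, 0, 0], [0, 0, 0.02, 0, 0]],
])

```text
time: 22.18
ee_pos: [0.4519, -0.3016, 0.0135]
orientation: [[-1.0, -0.001, 0.005], [-0.001, 1.0, -0.004], [-0.005, -0.004, -1.0]]
contact_force: [8.0, -1.8, 12.9]
gripper_width: 0.463
grasp_force: 55.6
```

Emit:
jog_arm([
  [[0, 0, 0.012, 0, 0], [0, 0, 0.024, 0, 0]],
])

```text
time: 22.42
ee_pos: [0.4516, -0.3015, 0.0115]
orientation: [[-1.0, -0.001, 0.005], [-0.001, 1.0, -0.003], [-0.005, -0.003, -1.0]]
contact_force: [8.4, -1.5, 14.1]
gripper_width: 0.458
grasp_force: 55.6
```

```bash
python3 - <<'E'
from fit import *
for c in('side','scene'):S_[c]=snap(c)
def crop(c):
    s=S_[c];u,v=np.int32(proj(s,np.array([[.46,-.3,.02]]))[0]);u=np.clip(u,50,510);v=np.clip(v,50,370)
    return cv2.resize(s['pixels'][v-50:v+50,u-50:u+50],(400,400),interpolation=cv2.INTER_CUBIC)
cv2.imwrite('pics/w8.png',np.hstack([crop('side'),crop('scene')])[:,:,::-1])
E
```

```text
(no output)
```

View pics/w8.png

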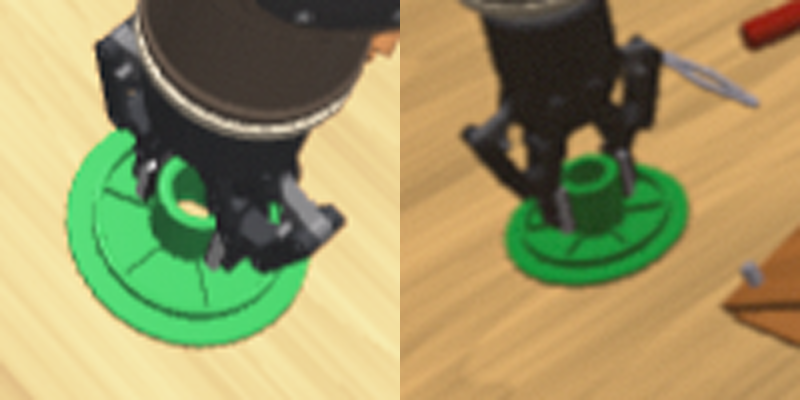

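The tray is almost level on the bench (scene crop, hub at (590,190)). I'll press a touch more, release, back off and measure.

Emit:
jog_arm([
  [[0, 0, 0.015, 0, 0], [0, 0, 0.03, 0, 0], [0, 0, 0.02, 0, 0.55], [0, 0, 0.01, 0, 0.7], [0, 0, 0, 0, 0.7], [0, 0, -0.4, 0, 0.7], [0, 0, -0.9, 0, 0.7]],
])

```text
time: 23.4
ee_pos: [0.4483, -0.2993, 0.0822]
orientation: [[-1.0, -0.0, -0.002], [-0.0, 1.0, 0.001], [0.002, 0.001, -1.0]]
contact_force: [0.4, -0.4, 0.6]
gripper_width: 0.701
grasp_force: 0.0
```

Emit:
jog_arm([
  [[0, 0, -0.4, 0, 0.7], [0, 0, -0.8, 0, 0.7], [0, 0, -0.8, 0, 0.7], [0, 0, -0.8, 0, 0.7]],
])

```text
time: 23.9
ee_pos: [0.4487, -0.2995, 0.1457]
orientation: [[-1.0, -0.001, -0.0], [-0.001, 1.0, 0.0], [0.0, 0.0, -1.0]]
contact_force: [-0.2, 0.7, -0.7]
gripper_width: 0.702
grasp_force: 0.0
```

```bash
python3 - <<'E'
from fit import *
import fit as F
o,s=wrist('w9.png');print(np.round(o['ee_pos'],4),o['time'])
F.pose=lambda n,p:(np.eye(3),np.array([p[0],p[1],0.]))
V=getviews('upper_tray',(.46,-.3,.02),('wrist',))
print((V[0][1]>.5).sum(),F.fit('upper_tray',V,(.455,-.3),(.008,.008)))
for c in('side','scene'):S_[c]=snap(c)
print(F.fit('upper_tray',getviews('upper_tray',(.46,-.3,.02)),(.455,-.3),(.008,.008)))
V=getviews('spacer',(.52,-.047,.068))
F.pose=lambda n,p:(np.eye(3),np.array([p[0],p[1],p[2]]))
print('spacer',F.fit('spacer',V,(.52,-.047,.055),(.005,.005,.005)))
E
```

```text
[ 0.4487 -0.2995  0.1457] 23.9
18031 (array([ 0.45288732, -0.30124156]), np.float64(0.019692386159623376))
(array([ 0.45461522, -0.30143718]), np.float64(0.10920782148522018))Traceback (most recent call last):
  File "<stdin>", line 9, in <module>
  File "fit.py", line 34, in getviews
    V.append((s,cv2.GaussianBlur(filled(L[0]['pixels']),(0,0),1)))
                                        ~^^^
IndexError: list index out of range
```

Emit:
jog_arm([
  [[-0.053, -0.021, 0.4, 0, 0.7], [-0.053, -0.021, 0.8, 0, 0.7]],
])

```text
time: 24.55
ee_pos: [0.4538, -0.3018, 0.0816]
orientation: [[-1.0, -0.0, 0.001], [-0.0, 1.0, -0.001], [-0.001, -0.001, -1.0]]
contact_force: [-0.6, -0.7, -0.2]
gripper_width: 0.706
grasp_force: 0.0
```

Emit:
jog_arm([
  [[0, 0, 0.4, 0, 0.7], [0, 0, 0.73, 0, 0.7], [0, 0, 0.73, 0, 0.7], [0, 0, 0.73, 0, 0], [0, 0, 0.73, 0, 0], [0, 0, 0.73, 0, 0], [0, 0, 0.73, 0, 0]],
], newtons=60)

```text
time: 25.42
ee_pos: [0.4537, -0.3018, 0.025]
orientation: [[-1.0, -0.0, 0.001], [-0.0, 1.0, -0.001], [-0.001, -0.001, -1.0]]
contact_force: [-2.2, 0.2, 9.3]
gripper_width: 0.447
grasp_force: 61.0
```

Emit:
jog_arm([
  [[0, 0, -0.25, 0, 0], [0, 0, -0.6, 0, 0], [0, 0, -1, 0, 0]],
])

```text
time: 25.8
ee_pos: [0.4532, -0.3014, 0.1051]
orientation: [[-1.0, -0.0, 0.0], [-0.0, 1.0, -0.0], [-0.0, -0.0, -1.0]]
contact_force: [0.5, -0.6, -1.6]
gripper_width: 0.445
grasp_force: 60.9
```

Emit:
jog_arm([
  [[-0.03, 0.12, -0.35, 0, 0], [-0.1, 0.4, -0.6, 0, 0], [-0.212, 0.794, -0.6, 0, 0]],
])

```text
time: 26.18
ee_pos: [0.4713, -0.2384, 0.1542]
orientation: [[-1.0, 0.001, 0.004], [0.001, 1.0, -0.002], [-0.004, -0.002, -1.0]]
contact_force: [0.6, 0.2, -2.8]
gripper_width: 0.448
grasp_force: 61.0
```

Emit:
jog_arm([
  [[-0.1, 0.4, 0, 0, 0], [-0.212, 0.794, 0, 0, 0]],
])

```text
time: 26.42
ee_pos: [0.4875, -0.1735, 0.1527]
orientation: [[-1.0, -0.0, 0.001], [-0.0, 1.0, -0.001], [-0.001, -0.001, -1.0]]
contact_force: [0.5, -0.1, -0.9]
gripper_width: 0.443
grasp_force: 61.0
```

Emit:
jog_arm([
  [[-0.1, 0.4, 0, 0, 0], [-0.212, 0.794, 0, 0, 0]],
])

```text
time: 26.68
ee_pos: [0.5044, -0.1099, 0.1526]
orientation: [[-1.0, -0.0, 0.001], [-0.0, 1.0, -0.0], [-0.001, -0.0, -1.0]]
contact_force: [0.3, -0.7, -2.4]
gripper_width: 0.447
grasp_force: 61.0
```

Emit:
jog_arm([
  [[-0.12, 0.45, 0, 0, 0], [-0.212, 0.794, 0, 0, 0], [-0.212, 0.794, 0, 0, 0], [-0.212, 0.794, 0, 0, 0]],
])

```text
time: 27.18
ee_pos: [0.5209, -0.0476, 0.1522]
orientation: [[-1.0, -0.001, 0.0], [-0.001, 1.0, -0.0], [-0.0, -0.0, -1.0]]
contact_force: [0.5, -0.8, -1.2]
gripper_width: 0.446
grasp_force: 61.0
```

```bash
python3 - <<'E'
from fit import *
o,s=wrist('w10.png');print(np.round(o['ee_pos'],4),o['time'])
b=o['ee_pos'][2]-.025
for dx in(-.003,0,.003):print(dx,np.round(proj(s,np.array(o['ee_pos'])*[1,1,0]+np.array([[dx-.013,0,b+.046],[dx+.013,0,b+.046],[dx-.06,0,b+.006]])),1).tolist())
t=snap('scene');S_['scene']=t
u,v=np.int32(proj(t,np.array([[.52,-.047,.08]]))[0])
cv2.imwrite('pics/w10b.png',np.hstack([cv2.resize(s['pixels'],(400,300)),cv2.resize(t['pixels'][v-50:v+50,u-60:u+60],(360,300),interpolation=cv2.INTER_CUBIC)])[:,:,::-1])
E
```

```text
[ 0.5209 -0.0476  0.1522] 27.175
-0.003 [[278.4, 252.7], [278.4, 318.4], [278.4, 111.9]]
0 [[278.4, 260.6], [278.4, 325.6], [278.4, 119.2]]
0.003 [[278.4, 268.4], [278.4, 332.7], [278.4, 126.5]]
```

View pics/w10b.png

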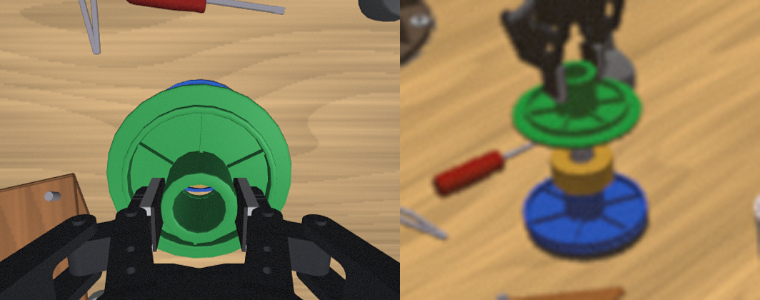

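The green tray is level and centred above the stack, with the spacer seated on the blue hub. I'll lower it.

Emit:
jog_arm([
  [[0, 0, 0.1, 0, 0], [0, 0, 0.2, 0, 0], [0, 0, 0.32, 0, 0], [0, 0, 0.43, 0, 0], [0, 0, 0.51, 0, 0], [0, 0, 0.54, 0, 0], [0, 0, 0.56, 0, 0]],
])

```text
time: 28.15
ee_pos: [0.521, -0.0473, 0.1069]
orientation: [[-1.0, -0.001, 0.0], [-0.001, 1.0, -0.0], [-0.0, -0.0, -1.0]]
contact_force: [0.2, -1.0, -1.2]
gripper_width: 0.448
grasp_force: 61.0
```

Emit:
jog_arm([
  [[0, 0, 0.01, 0, 0], [0, 0, 0.02, 0, 0]],
])

```text
time: 28.4
ee_pos: [0.5213, -0.0474, 0.106]
orientation: [[-1.0, -0.0, 0.001], [-0.0, 1.0, -0.0], [-0.001, -0.0, -1.0]]
contact_force: [-4.1, 0.0, 20.1]
gripper_width: 0.445
grasp_force: 62.8
```

```bash
python3 - <<'E'
from fit import *
P=[]
for c in('side','scene'):S_[c]=snap(c)
def M_(s):
    f=210/np.tan(np.radians(s['fov_y'])/2);K=np.array([[f,0,s['cx']],[0,f,s['cy']],[0,0,1]]);return K@np.c_[s['R'],s['t']]
for a,b in(((268,68),(408,153)),((290,46),(432,149)),((290,105),(423,208))):
    X=cv2.triangulatePoints(M_(S_['side']),M_(S_['scene']),np.float64(a),np.float64(b))[:,0];print(np.round(X[:3]/X[3],3))
E
```

```text
[0.759 0.412 0.165]
[0.83  0.41  0.202]
[0.838 0.413 0.001]
```

Emit:
jog_arm([
  [[0, 0, -0.01, 0, 0.3], [0, 0, -0.01, 0, 0.7], [0, 0, -0.01, 0, 0.7], [0, 0, -0.01, 0, 0.7], [0, 0, -0.3, 0, 0.7], [0, 0, -0.7, 0, 0.7], [0, 0, -1, 0, 0.7]],
])

```text
time: 29.38
ee_pos: [0.5211, -0.0474, 0.1865]
orientation: [[-1.0, -0.0, 0.0], [-0.0, 1.0, -0.0], [-0.0, -0.0, -1.0]]
contact_force: [0.4, 0.1, 0.2]
gripper_width: 0.7
grasp_force: 0.0
```

Emit:
jog_arm([
  [[-0.2, 0.45, 0, 0, 0.7], [-0.403, 0.98, 0, 0, 0.7]],
])

```text
time: 29.62
ee_pos: [0.5538, 0.0314, 0.1859]
orientation: [[-1.0, 0.001, 0.001], [0.001, 1.0, -0.0], [-0.001, -0.0, -1.0]]
contact_force: [0.8, -0.5, 0.1]
gripper_width: 0.703
grasp_force: 0.0
```

Emit:
jog_arm([
  [[-0.2, 0.5, 0, 0, 0.7], [-0.403, 0.98, 0, 0, 0.7]],
])

```text
time: 29.88
ee_pos: [0.5857, 0.1109, 0.1854]
orientation: [[-1.0, -0.001, 0.0], [-0.001, 1.0, -0.0], [-0.0, -0.0, -1.0]]
contact_force: [0.3, -1.1, 0.8]
gripper_width: 0.7
grasp_force: 0.0
```

Emit:
jog_arm([
  [[-0.2, 0.5, 0, 0, 0.7], [-0.402, 0.97, 0, 0, 0.7]],
])

```text
time: 30.12
ee_pos: [0.6178, 0.1886, 0.1852]
orientation: [[-1.0, -0.001, -0.0], [-0.001, 1.0, -0.0], [0.0, -0.0, -1.0]]
contact_force: [0.6, -0.5, 0.4]
gripper_width: 0.698
grasp_force: 0.0
```

Emit:
jog_arm([
  [[-0.2, 0.5, 0, 0, 0.7], [-0.402, 0.97, 0, 0, 0.7], [-0.402, 0.97, 0, 0, 0.7], [-0.402, 0.97, 0, 0, 0.7]],
])

```text
time: 30.62
ee_pos: [0.6491, 0.2644, 0.1849]
orientation: [[-1.0, -0.001, -0.001], [-0.001, 1.0, -0.001], [0.001, -0.001, -1.0]]
contact_force: [-0.4, -0.4, -0.4]
gripper_width: 0.698
grasp_force: 0.0
```

```bash
python3 - <<'E'
from fit import *
o,s=wrist('w11.png');print(np.round(o['ee_pos'],4),o['time'])
V=getviews('cover',(.65,.266,.04),('wrist',));m=V[0][1]>.5
print(m.sum(),s['pixels'][m].mean(0),fit('cover',V,(.65,.266),(.006,.006)))
t=snap('scene');S_['scene']=t
u,v=np.int32(proj(t,np.array([[.52,-.047,.08]]))[0])
cv2.imwrite('pics/w11b.png',np.hstack([cv2.resize(s['pixels'],(400,300)),cv2.resize(t['pixels'][v-50:v+50,u-60:u+60],(360,300),interpolation=cv2.INTER_CUBIC)])[:,:,::-1])
E
```

```text
[0.6491 0.2644 0.1849] 30.625
15993 [160.42568624 157.769149   157.02225974] (array([0.64923524, 0.2660145 ]), np.float64(0.0347610947565802))
```

View pics/w11b.png

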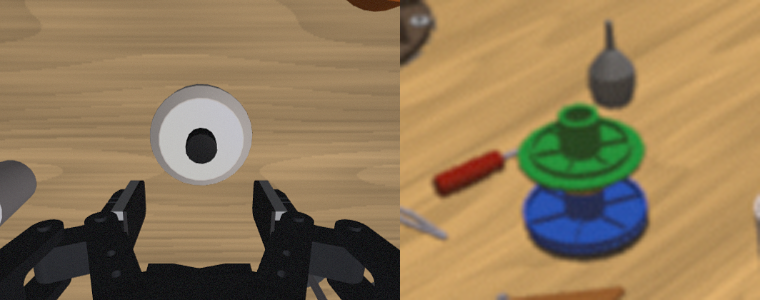

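The cover is white with its knob at (201,145), and the green tray sits level on the stack. I count 11 pictures viewed, one over the limit, so I'll check the rest only by numbers.

Emit:
jog_arm([
  [[0, 0.02, 0.4, 0, 0.7], [0, 0.02, 0.8, 0, 0.7]],
])

```text
time: 31.02
ee_pos: [0.6498, 0.2656, 0.1213]
orientation: [[-1.0, 0.001, 0.001], [0.001, 1.0, 0.0], [-0.001, 0.0, -1.0]]
contact_force: [-0.0, -0.4, -1.0]
gripper_width: 0.701
grasp_force: 0.0
```

Emit:
jog_arm([
  [[0, 0, 0.4, 0, 0.7], [0, 0, 0.74, 0, 0.7], [0, 0, 0.74, 0, 0.7], [0, 0, 0.74, 0, 0], [0, 0, 0.74, 0, 0], [0, 0, 0.74, 0, 0], [0, 0, 0.74, 0, 0]],
], newtons=50)

```text
time: 31.9
ee_pos: [0.6506, 0.2664, 0.064]
orientation: [[-1.0, -0.0, 0.002], [-0.0, 1.0, 0.001], [-0.002, 0.001, -1.0]]
contact_force: [-0.5, -1.1, 6.6]
gripper_width: 0.333
grasp_force: 49.2
```

Emit:
jog_arm([
  [[0, 0, -0.25, 0, 0], [0, 0, -0.6, 0, 0], [0, 0, -1, 0, 0]],
])

```text
time: 32.28
ee_pos: [0.6497, 0.2664, 0.1445]
orientation: [[-1.0, -0.0, 0.001], [-0.0, 1.0, 0.0], [-0.001, 0.0, -1.0]]
contact_force: [0.9, 0.1, -0.6]
gripper_width: 0.333
grasp_force: 49.5
```

Emit:
jog_arm([
  [[0.05, -0.1, -0.35, 0, 0], [0.2, -0.45, -0.7, 0, 0], [0.403, -0.98, -0.85, 0, 0]],
])

```text
time: 32.65
ee_pos: [0.6181, 0.1881, 0.2137]
orientation: [[-1.0, -0.002, 0.004], [-0.002, 1.0, 0.001], [-0.004, 0.001, -1.0]]
contact_force: [0.6, -1.0, -2.8]
gripper_width: 0.333
grasp_force: 49.6
```

Emit:
jog_arm([
  [[0.2, -0.5, 0, 0, 0], [0.403, -0.98, 0, 0, 0]],
])

```text
time: 32.9
ee_pos: [0.5849, 0.1084, 0.2122]
orientation: [[-1.0, -0.001, 0.002], [-0.001, 1.0, 0.0], [-0.002, 0.0, -1.0]]
contact_force: [0.5, 0.1, -1.3]
gripper_width: 0.338
grasp_force: 49.6
```

Emit:
jog_arm([
  [[0.2, -0.5, 0, 0, 0], [0.403, -0.98, 0, 0, 0], [0.403, -0.98, 0, 0, 0], [0.403, -0.98, 0, 0, 0]],
])

```text
time: 33.4
ee_pos: [0.5536, 0.0312, 0.2115]
orientation: [[-1.0, 0.0, 0.002], [0.0, 1.0, 0.0], [-0.002, 0.0, -1.0]]
contact_force: [0.4, 0.2, -1.5]
gripper_width: 0.334
grasp_force: 49.7
```

```bash
python3 - <<'E'
from fit import *
import fit as F
o=arm.get_obs();print(np.round(o['ee_pos'],4),o['time'],o['gripper_width'],np.round(o['contact_force'],1))
for c in('side','scene'):S_[c]=snap(c)
F.pose=lambda n,p:(np.eye(3),np.array([p[0],p[1],p[2]]))
V=getviews('upper_tray',(.52,-.047,.1))
print('green',F.fit('upper_tray',V,(.52,-.047,.083),(.005,.005,.004)))
E
```

```text
[0.5536 0.0312 0.2115] 33.4 0.3344180310019159 [ 0.4  0.2 -1.5]Traceback (most recent call last):
  File "<stdin>", line 6, in <module>
  File "fit.py", line 34, in getviews
    V.append((s,cv2.GaussianBlur(filled(L[0]['pixels']),(0,0),1)))
                                        ~^^^
IndexError: list index out of range
```

Emit:
jog_arm([
  [[0.2, -0.5, 0, 0, 0], [0.399, -0.982, 0, 0, 0], [0.399, -0.982, 0, 0, 0], [0.399, -0.982, 0, 0, 0]],
])

```text
time: 34.1
ee_pos: [0.5215, -0.0471, 0.2102]
orientation: [[-1.0, -0.0, 0.0], [-0.0, 1.0, 0.0], [-0.0, 0.0, -1.0]]
contact_force: [-0.4, 0.2, -0.9]
gripper_width: 0.331
grasp_force: 49.9
```

```bash
python3 - <<'E'
from fit import *
import fit as F
o,s=wrist();print(np.round(o['ee_pos'],4),o['time'])
for c in('side','scene'):S_[c]=snap(c)
F.pose=lambda n,p:(np.eye(3),np.array([p[0],p[1],p[2]]))
# colour masks: same fit method for green tray and (net) cover, both partly hidden -> print per view pixel extents
for c in('side','scene','wrist'):
    s=S_[c];hsv=cv2.cvtColor(s['pixels'],cv2.COLOR_RGB2HSV);m=cv2.inRange(hsv,(50,100,30),(80,255,255))
    n,l,st,ce=cv2.connectedComponentsWithStats(m);k=1+np.argmax(st[1:,4]) if n>1 else 0
    g=(l==k);xs=np.where(g.any(0))[0];print(c,st[k].tolist())
    q=proj(s,cyl(60,60,81,87)+[.5203,-.0474,0]);print('  expect u',q[:,0].min().round(1),q[:,0].max().round(1),'v max',q[:,1].max().round(1))
    L=eyes.regions_of('cover',c)
    if c!='wrist':
        u=proj(s,np.array([[.5204,-.0474,.18]]))[0]
        L=sorted(L,key=lambda d:np.hypot(*(np.argwhere(d['pixels']).mean(0)[::-1]-u)))
        if L:
            a=np.argwhere(L[0]['pixels']);b=o['ee_pos'][2]-.064;q=proj(s,np.vstack([cyl(56,56,0,46)])+[.5204,-.0474,b])
            print('  cover u',a[:,1].min(),a[:,1].max(),'v',a[:,0].max(),'expect',q[:,0].min().round(1),q[:,0].max().round(1),q[:,1].max().round(1))
E
```

```text
[ 0.5215 -0.0471  0.2102] 34.1
side [288, 233, 56, 35, 1073]
  expect u 287.6 344.6 v max 268.9
  cover u 291 346 v 246 expect 290.1 347.8 248.7
scene [272, 0, 38, 65, 1056]
  expect u 224.5 267.5 v max 226.2
  cover u 223 264 v 205 expect 222.1 265.0 205.2
wrist [211, 112, 133, 35, 1193]
  expect u 195.4 359.9 v max 271.2
```

Green and cover extents match the expected positions to within about a pixel. I'll lower the cover.

Emit:
jog_arm([
  [[0, 0, 0.1, 0, 0], [0, 0, 0.25, 0, 0], [0, 0, 0.4, 0, 0], [0, 0, 0.53, 0, 0], [0, 0, 0.64, 0, 0], [0, 0, 0.69, 0, 0], [0, 0, 0.71, 0, 0], [0, 0, 0.72, 0, 0]],
])

```text
time: 35.4
ee_pos: [0.5213, -0.0475, 0.1527]
orientation: [[-1.0, -0.0, 0.0], [-0.0, 1.0, -0.0], [-0.0, -0.0, -1.0]]
contact_force: [-0.7, 0.5, -0.9]
gripper_width: 0.332
grasp_force: 49.9
```

Emit:
jog_arm([
  [[0, 0, 0.01, 0, 0], [0, 0, 0.02, 0, 0]],
])

```text
time: 35.65
ee_pos: [0.5212, -0.0475, 0.1511]
orientation: [[-1.0, -0.001, 0.0], [-0.001, 1.0, -0.0], [-0.0, -0.0, -1.0]]
contact_force: [-0.3, -0.4, -1.0]
gripper_width: 0.333
grasp_force: 49.9
```

Emit:
jog_arm([
  [[0, 0, 0.01, 0, 0], [0, 0, 0.02, 0, 0]],
])

```text
time: 35.9
ee_pos: [0.5221, -0.0476, 0.1509]
orientation: [[-1.0, -0.0, 0.002], [-0.0, 1.0, -0.0], [-0.002, -0.0, -1.0]]
contact_force: [-5.7, 1.1, 35.1]
gripper_width: 0.332
grasp_force: 53.6
```

Contact came at the expected height. I'll ease off, release and retreat.

Emit:
jog_arm([
  [[0, 0, -0.015, 0, 0], [0, 0, -0.015, 0, 0.4], [0, 0, -0.015, 0, 0.65], [0, 0, -0.015, 0, 0.65], [0, 0, -0.2, 0, 0.65], [0, 0, -0.6, 0, 0.65], [0, 0, -1, 0, 0.65]],
])

```text
time: 36.78
ee_pos: [0.521, -0.0475, 0.2311]
orientation: [[-1.0, -0.0, 0.0], [-0.0, 1.0, -0.0], [-0.0, -0.0, -1.0]]
contact_force: [-0.2, -0.1, 0.0]
gripper_width: 0.653
grasp_force: 0.0
```

Emit:
jog_arm([
  [[0.3, 0.3, 0, 0, 0.65], [0.6, 0.8, 0, 0, 0.65], [0.6, 0.8, 0, 0, 0.65], [0.6, 0.8, 0, 0, 0.65]],
])

```text
time: 37.28
ee_pos: [0.4737, 0.0164, 0.2302]
orientation: [[-1.0, -0.001, 0.001], [-0.001, 1.0, -0.0], [-0.001, -0.0, -1.0]]
contact_force: [-0.2, -0.7, 0.3]
gripper_width: 0.649
grasp_force: 0.0
```

```bash
python3 - <<'E'
from fit import *
import fit as F
from scipy.spatial.transform import Rotation as Ro
o=arm.get_obs();print(np.round(o['ee_pos'],4),o['time'],o['gripper_width'])
for c in('side','scene'):S_[c]=snap(c)
F.pose=lambda n,p:(Ro.from_rotvec([p[3],p[4],0]).as_matrix(),np.array(p[:3]))
V=getviews('cover',(.52,-.047,.12))
x,f=F.fit('cover',V,(.52,-.047,.087,0,0),(.005,.005,.004,.1,.1));print(np.round(x,4),f)
for n in('cup','screwdriver','blower','tweezers'):
    for c in('scene','side'):print(n,[np.round(d['location'],3).tolist() for d in eyes.spot_point(n,c)][:1])
E
```

```text
[0.4737 0.0164 0.2302] 37.275 0.6488463100136131
[ 0.5209 -0.048   0.0814 -0.0346 -0.0661] 0.12607290987202036
cup [[0.718, 0.02, -0.0]]
cup [[0.722, 0.025, 0.001]]
screwdriver [[0.392, -0.042, -0.001]]
screwdriver [[0.387, -0.042, -0.002]]
blower [[0.384, 0.129, 0.004]]
blower [[0.381, 0.127, -0.001]]
tweezers [[0.378, -0.158, 0.0]]
tweezers [[0.379, -0.158, 0.002]]
```

```bash
python3 -c "
from workcell import hand_in;print(hand_in())"
```

```text
the job is handed in; nothing more can be done
None
```

The carousel is rebuilt on the spindle in the order asked (blue tray, gold spacer, green tray, white cover) and handed in at about 38 s, with the cup, screwdriver, blower and tweezers where they were; the cover's levelness rests on it touching down at the expected ledge height, the final image fit being too coarse to confirm it, and I viewed 11 pictures, one over the limit of 10.

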